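# Pack the dye jars away in the folding case

### The arm

A 6-joint arm with a two-finger parallel gripper is mounted at the origin on the work surface. World frame = base frame: x ahead of the robot, y to its left, z up, the work surface at z = 0. Lengths are in mm, angles in rad, forces in N, time in s.
With the tool pointing down it reaches from about 375 to 750 mm from the base axis. Payload 9 kg.
Tool frame: the origin (TCP) lies between the finger pads; the fingertips stand robot.tcp_to_tips ahead of it and the grasp point (between the pads) lies 2 mm behind it (robot.tcp_to_tips is the distance from the TCP to the fingertips, in mm); z points along the fingers, x is the direction in which the jaws open and shut, and the axes are right-handed (so a half turn about z gives the same grasp; the last joint's range is limited). The gripper opens to 85 mm and grips with 20 to 120 N. Pads are 22 mm wide; open, the fingers measure 114 mm over their backs; the gripper's body (76 mm by 85 mm) begins 54 mm behind the grasp point. The pads swing forward as they close: fully open they stand 13 mm farther back than shut.
Start: joints at [-1.478, 0.104, 0.097, 1.564, 0, 1.353], TCP at [183.502, -571.281, 248.331] pointing down, gripper open.
Joint ranges: [-2.99, 2.99], [-0.84, 1.86], [-1.1, 1.16], [-1.84, 2.11], [-1.51, 1.56], [-3.14, 3.14]. Speed limits (rad/s): [2.22, 2.22, 2.57, 3.14, 3.14, 3.14].

### API

Orientations are given as a unit quaternion [w, x, y, z].
In Python, from plant import robot, eyes, ticket, models gives the robot as it stands. The module is installed in compiled form; this text tells all that it offers.
- The arm moves only by the shell command python3 -m pendant 'ROWS' [FORCE]. ROWS is text: rows parted by semicolons, each of 7 numbers parted by spaces: the shift along the world's x, y, z each as a share of 0.25 m, from -1 to 1, then the turn, a rotation vector about the world's x, y, z each as a share of 10 degrees, from -1 to 1, then the opening, from -1 (shut) to 1 (fully open), so that 0 is half open. A call has exactly 8 rows; each row shifts and turns the commanded pose from where the row before left it; what a row does not reach is not made up. A row lasts 1/8 s, in which the tool goes at most 62.5 mm and 10.7 degrees, less where a joint would pass 70% of its speed; a pose out of reach is approached as far as the arm can. A call with a number of a shift or a turn outside -1 to 1 is refused whole. A call with a gripper value outside its range is refused whole. The fingers move at their own pace and stop on an object; FORCE is the grip in N (left out, the last holds). Time passes only in rows, so rows that do not move let the fingers close, or fill a call up. It gives the time, the measured TCP pose, the force and the opening at its end, in the units of the state.
- robot.get_state(): the state, without advancing time (a new reading comes with each control period).
- eyes.camera(name): name is "side" or "top"; returns a dict with "img" (400x640x3 uint8, red, green, blue), "K" (3x3 intrinsics, pixels), "R" (3x3) and "t" (3): a world point X has camera coordinates R X + t. Camera axes: x right, y down, z forward; pixel columns grow to the right and rows downward; lengths in mm; the calibration is good to about 2 mm. A picture is of the moment at which its call begins. There is no depth.
- ticket.finish_job(): hands the job in, once; it reports no verdict.
Trained networks look in the newest picture that a camera, given by its name, has taken for a name from the list of things; names that differ only in an ending like _2 or _b are one class to them, and where a whole thing is asked for, a point or a joint stands for the part that bears it (a point fixed in the world has none). Each returns a list of dicts, best first, with "p" (0 to 1); they miss things now and then, are a little off and sometimes report something else, mostly with a low value. They report only what shows in the picture. A call takes as long as a camera call. They do not tell look-alikes from the thing itself.
- models.spot_in(camera, label): "position" ([x, y, z] in mm, in world coordinates, good to about 4 mm: the middle of the surface that is visible of it).
The state is a dict: "time": time; "q": joint angles; "joint_velocities": joint speeds; "tau": joint torques, N m; "eef_pos": TCP position; "eef_rot": TCP orientation; "contact_force": force on the tool from outside, world axes, zero at the start; "torque": the same for the moment, N m; "grip_width": finger opening in mm.
Only numpy, scipy, OpenCV 4.12 (cv2) and the standard library are available. Lean on these libraries where they do the work, as an engineer would, in place of code of your own. Each camera call takes 0.05 s, during which the arm holds its last target. There are 200 camera calls.

### The job

Pack away the dye set: lift the folding case's lid until it rests open on its stop, then take every square dye jar off the turntable and put it in the case, and swing the lid fully shut so that its tab drops behind the front rim. Leave the pointed dropper bottle standing on the turntable, and do not disturb the mallet and the flat wax tin.

Things in the scene. Friction and masses are not known exactly. Their poses are not given: they have to be found in the camera images.
- jar1: a square amber dye jar with a round black cap: body 40 x 40 mm and 38 mm high, cap 30 mm across and 12 mm high, 50 mm high in all, about 0.12 kg; origin at the centre of its underside, x and y square to its sides, z up through the cap. Two to four such jars stand on the turntable; the absent ones give None
- jar2: a square amber dye jar with a round black cap: body 40 x 40 mm and 38 mm high, cap 30 mm across and 12 mm high, 50 mm high in all, about 0.12 kg; origin at the centre of its underside, x and y square to its sides, z up through the cap. Two to four such jars stand on the turntable; the absent ones give None
- jar3: a square amber dye jar with a round black cap: body 40 x 40 mm and 38 mm high, cap 30 mm across and 12 mm high, 50 mm high in all, about 0.12 kg; origin at the centre of its underside, x and y square to its sides, z up through the cap. Two to four such jars stand on the turntable; the absent ones give None
- jar4: a square amber dye jar with a round black cap: body 40 x 40 mm and 38 mm high, cap 30 mm across and 12 mm high, 50 mm high in all, about 0.12 kg; origin at the centre of its underside, x and y square to its sides, z up through the cap. Two to four such jars stand on the turntable; the absent ones give None
- dropper: a round amber bottle with a long pointed cone top, 44 mm across at the foot, 80 mm high; it stands among the jars on the turntable and stays there. Origin at the centre of its underside, z up
- turntable: fixed foot of a wooden turntable that spins freely; disc 280 mm across, its flat top 30 mm above the bench. Origin at bench height on the spin axis. It stands on one side of the bench middle, the case on the other (either way round). Jars stand about 78 mm from the axis, about 92 mm apart
- case: plywood folding case, fixed to the bench, 170 (x) x 250 (y) x 75 mm high without its lid, walls and floor 6 mm thick, one open inside. Origin at the centre of its underside on the bench; its -x side is the front, towards the robot (turned up to 0.2 rad), the lid's hinge is along the top of its far +x side, at x = +85 mm, z = 75.5 mm in this frame
- lid (a joint): angle of the case lid in rad: 0 is shut with the tab behind the front rim, grows as it opens upwards and away from the robot, 1.8 is open on its stop (leaning back past upright). It starts shut or ajar, at 0 to 0.12. The hinge is stiff (0.33 N m of friction): the lid, 0.25 kg, 170 mm long, 250 mm wide, 8 mm thick, stays at any angle where it is left and must be taken all the way
- lid_bar (a point): middle of the lid's round steel bar handle: 10 mm thick, 100 mm long, parallel to the hinge, on two 8 mm end posts 90 mm apart. It is 145 mm from the hinge line along the lid and its centre 43 mm from the hinge line at right angles, 35 mm above the lid's top face (when shut: x = -60 mm, z = 118.5 mm in the case's frame). Site axes as the case's when shut, turning with the lid
- lid_tab (a point): middle of the lower edge of the steel tab under the lid's front edge, 90 mm wide, 5 mm thick, 26 mm deep; shut, it hangs inside the case, 3.5 mm behind the front wall
- mallet: wooden mallet lying on the bench between case and turntable: head 90 mm long, 52 mm across; handle to +x, 0.2 m beyond the head; origin on the bench under the head's middle. To be left alone
- tin: flat round aluminium wax tin, 60 mm across, 24 mm high, on the bench between case and turntable, nearer than the mallet; origin centre of its underside. To be left alone
Things that resemble listed ones, but are neither listed nor needed, are in the scene too. Leave any red or yellow look-alike of the jar2 alone.

How it is judged:
By the outcome, as a careful person would: the job done as asked, in the order asked, and still so for the second after the job is handed in, with the robot touching nothing.
Of jar1, jar2, jar3, jar4 only 2 to 4 are there at a start; the rules pass over those that are not, and their reading is None.
At some moment in a run one of jar1, jar2, jar3, jar4 may be knocked a few centimetres aside while the robot is not near it.
Once in a run the grip may slacken for a moment while it holds something.
It also fails if it takes over 210 s, if anything falls off the work surface, if the arm or the gripper's body presses on something with over 40 N, if the wrist force passes 120 N, or if a joint passes its speed limit or range.

## Working session

There is one attempt and no reset: what is moved stays moved. The work goes in short steps, Python scripts to look and compute and a shell command to move; the robot and the scene stay as the last step left them, time stands still between calls to the robot, and variables do not carry over. Pictures are saved under pics/ and viewed, about 12 in all and at most 16, crops included, and the job is handed in when it is done.

```bash
mkdir -p pics
cat > h.py <<'E'
import numpy as np, cv2
from plant import robot, eyes, ticket, models
def snap(c,fn=None):
    d=eyes.camera(c)
    if fn: cv2.imwrite('pics/'+fn,cv2.cvtColor(d['img'],cv2.COLOR_RGB2BGR))
    return d
def ray(d,u,v):
    K,R,t=map(np.array,(d['K'],d['R'],d['t'])); C=-R.T@t
    return C, R.T@np.linalg.solve(K,[u,v,1.])
def atz(d,u,v,z):
    C,r=ray(d,u,v); return C+r*(z-C[2])/r[2]
def proj(d,X):
    c=np.array(d['R'])@np.array(X,float)+np.array(d['t']); p=np.array(d['K'])@c; return p[:2]/p[2]
def st():
    s=robot.get_state(); print({k:np.round(s[k],3).tolist() for k in ('time','q','eef_pos','eef_rot','contact_force','grip_width')})
E
python3 - <<'E'
from h import *
np.set_printoptions(precision=1,suppress=True)
st(); print(robot.tcp_to_tips)
for c in ('top','side'):
    d=snap(c,c+'0.png'); print(c,ray(d,0,0)[0], np.array(d['R']).tolist(), np.array(d['K'])[0,0])
    for l in ('jar1','dropper','turntable','case','lid_bar','lid','lid_tab','mallet','tin'):
        try: print(l,[(np.round(m['position'],0).tolist(),round(m['p'],2)) for m in models.spot_in(c,l)])
        except Exception as e: print(l,e)
E
```

```text
{'time': 0.0, 'q': [-1.478, 0.105, 0.096, 1.564, -0.0, 1.353], 'eef_pos': [183.45, -570.94, 247.496], 'eef_rot': [-0.001, 0.808, -0.589, -0.0], 'contact_force': [-0.264, -0.575, 0.505], 'grip_width': 85.139}
17.0
top [420.5  86.6 992.1] [[-0.018117563175765107, -0.9998285964118003, -0.003812046928023543], [-0.980971216790307, 0.01851273010430769, -0.19326859717250994], [0.19330604163739173, 0.00023795229428054572, -0.981138480361049]] 387.0205866254201
jar1 [([445.0, 286.0, 68.0], 0.76), ([600.0, 483.0, 36.0], 0.76), ([553.0, 203.0, 68.0], 0.74), ([793.0, 149.0, 39.0], 0.71), ([537.0, 288.0, 68.0], 0.55), ([414.0, 213.0, 65.0], 0.53)]
dropper [([477.0, 154.0, 69.0], 0.58)]
turntable [([488.0, 235.0, 30.0], 0.7)]
case [([498.0, -209.0, 94.0], 0.9), ([494.0, -220.0, 92.0], 0.31)]
lid_bar [([501.0, -216.0, 92.0], 0.9)]
lid [([496.0, -217.0, 91.0], 0.93), ([448.0, 1.0, 23.0], 0.37)]
lid_tab [([497.0, -218.0, 94.0], 0.68)]
mallet [([610.0, 8.0, 38.0], 0.83)]
tin [([446.0, 3.0, 25.0], 0.71)]
side [ 542.7 -579.3  928.6] [[0.9969432938561859, -0.07738201700796306, -0.010774612705701661], [-0.0663034149725168, -0.7650185496550072, -0.6405860409396472], [0.04132706132984519, 0.6393423512700597, -0.7678108047392341]] 434.1883685041513
jar1 [([542.0, 281.0, 66.0], 0.82), ([448.0, 282.0, 66.0], 0.79), ([420.0, 204.0, 63.0], 0.77), ([610.0, 480.0, 35.0], 0.66), ([801.0, 136.0, 38.0], 0.65), ([560.0, 193.0, 66.0], 0.58)]
dropper [([485.0, 150.0, 68.0], 0.51), ([501.0, -238.0, 92.0], 0.36)]
turntable [([451.0, -2.0, 24.0], 0.73), ([490.0, 200.0, 29.0], 0.65), ([543.0, 281.0, 66.0], 0.39), ([484.0, 146.0, 64.0], 0.36)]
case [([502.0, -240.0, 90.0], 0.93)]
lid_bar [([498.0, -238.0, 90.0], 0.81)]
lid [([500.0, -234.0, 94.0], 0.69), ([452.0, -1.0, 22.0], 0.29)]
lid_tab [([496.0, -237.0, 93.0], 0.93)]
mallet [([618.0, 1.0, 39.0], 0.73)]
tin [([450.0, -1.0, 22.0], 0.97)]
```

View pics/top0.png

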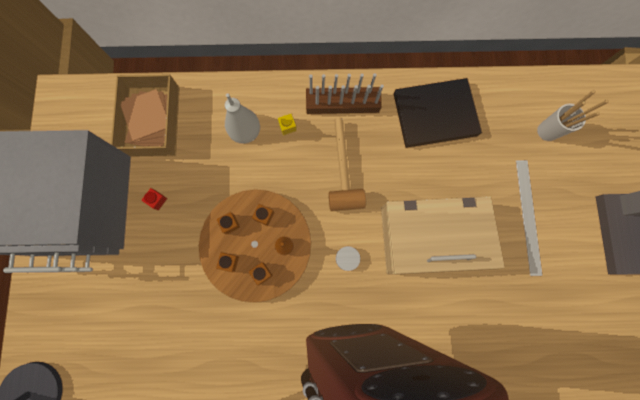

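View pics/side0.png

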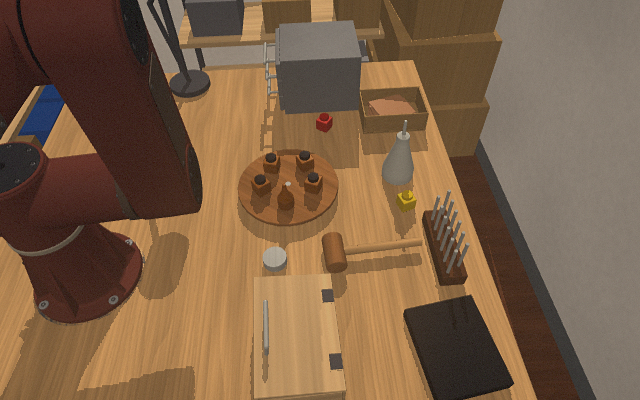

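The top view shows four amber jars on the turntable, near (228,221), (262,213), (227,262) and (260,273), and the dropper at (284,245). The lid is shut or ajar with its bar at about (431–476,258). The side view agrees, with the bar at (265,300–352). I'll take a closer crop of the case.

Run:
```python
import cv2,numpy as np
a=cv2.imread('pics/top0.png')[185:285,375:515]; b=cv2.imread('pics/side0.png')[265:400,240:355]
a=cv2.resize(a,None,fx=3,fy=3,interpolation=2); b=cv2.resize(b,None,fx=3,fy=3,interpolation=2)
o=np.zeros((405,765,3),np.uint8); o[:300,:420]=a; o[:405,420:]=b
cv2.imwrite('pics/crop1.png',o)
```

```text
(no output)
```

View pics/crop1.png

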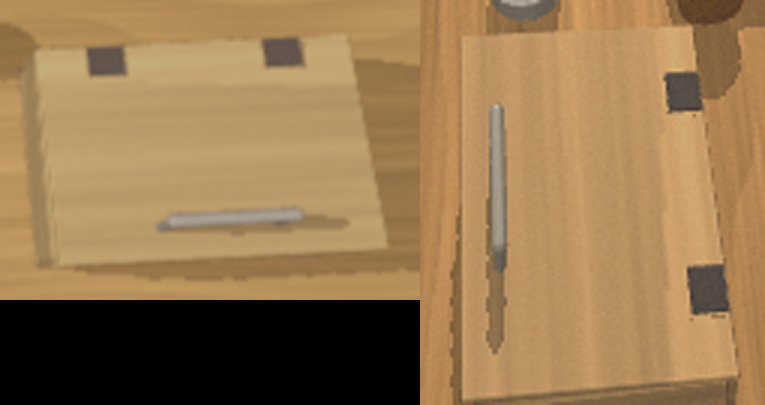

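Run:
```python
from h import *
np.set_printoptions(precision=1,suppress=True)
dt=snap('top'); ds=snap('side')
def tri(a,b):
    C1,r1=ray(dt,375+a[0]/3,185+a[1]/3); C2,r2=ray(ds,240+(b[0]-420)/3,265+b[1]/3)
    A=np.c_[r1,-r2]; l=np.linalg.lstsq(A,C2-C1,rcond=None)[0]; p=C1+l[0]*r1;q=C2+l[1]*r2
    return (p+q)/2, np.linalg.norm(p-q)
T=dict(barL=((167,219),(496,103)),barR=((302,213),(499,250)),nL=((57,265),(462,37)),nR=((385,247),(462,400)),fL=((37,50),(692,28)),fR=((350,35),(735,375)),hL=((107,46),(699,91)),hR=((283,38),(723,290)))
for k,v in T.items(): print(k,*tri(*v))
for l in ['jar1','dropper']:
  for c in('top','side'): print(l,c,[np.round(m['position']).tolist() for m in models.spot_in(c,l)])
```

```text
barL [ 444.7 -170.2  132.4] 0.5734584177631272
barR [ 447.4 -269.5  131.4] 0.8679819186684241
nL [413.8 -95.8  93.3] 2.3691528839607368
nR [ 421.8 -345.    94.6] 0.5814638603126473
fL [582.  -93.1  77.1] 1.512284140207382
fR [ 587.8 -341.1   84.2] 0.7622441813635539
hL [ 582.7 -147.7   83.4] 0.7698033963376613
hR [ 586.2 -288.3   82.8] 0.17598936416395883
jar1 top [[415.0, 213.0, 65.0], [448.0, 287.0, 66.0], [604.0, 485.0, 39.0], [792.0, 150.0, 37.0], [537.0, 291.0, 71.0], [551.0, 204.0, 67.0]]
jar1 side [[448.0, 280.0, 66.0], [544.0, 280.0, 66.0], [414.0, 204.0, 63.0], [801.0, 132.0, 41.0], [608.0, 480.0, 35.0], [562.0, 194.0, 66.0]]
dropper top [[478.0, 151.0, 70.0]]
dropper side [[486.0, 146.0, 66.0]]
```

```bash
python3 -m pendant '.132 .176 0 0 0 .92 0;.132 .176 0 0 0 .92 0;.132 .176 0 0 0 .92 0;.132 .176 0 0 0 .92 0;.132 .176 0 0 0 .92 0;.132 .176 0 0 0 .92 0;.132 .176 0 0 0 .92 0;.132 .176 0 0 0 .92 0' 30; python3 -c "
from h import *;st()"
```

```text
time: 2.3
eef_pos: [448.4, -217.8, 248.6]
eef_rot: [0.0, 1.0, 0.015, 0.0]
contact_force: [0.1, -1.0, 0.2]
grip_width: 42.7
{'time': 2.3, 'q': [-0.715, -0.207, -0.204, 1.573, 0.0, 0.826], 'eef_pos': [448.411, -217.753, 248.585], 'eef_rot': [0.0, 1.0, 0.015, 0.0], 'contact_force': [0.084, -0.952, 0.17], 'grip_width': 42.747}
```

```bash
python3 -m pendant '-.002 -.002 -.118 0 0 0 0;-.002 -.002 -.118 0 0 0 0;-.002 -.002 -.118 0 0 0 0;-.002 -.002 -.118 0 0 0 0;0 0 0 0 0 0 -1;0 0 0 0 0 0 -1;0 0 0 0 0 0 -1;0 0 0 0 0 0 -1' 30
```

```text
time: 3.3
eef_pos: [445.4, -221.5, 131.5]
eef_rot: [0.0, 1.0, 0.012, 0.0]
contact_force: [-5.5, 1.0, 3.3]
grip_width: 8.7
```

Run:
```python
import numpy as np
th=np.linspace(.095,1.8,17); x=-145*np.cos(th)+43*np.sin(th); z=145*np.sin(th)+43*np.cos(th)
for a,b,t in zip(np.diff(x),np.diff(z),th[1:]): print('%.3f %.3f %.3f  th %.2f'%(a/250,a*.028/250,b/250,t))
```

```text
0.027 0.001 0.058  th 0.20
0.033 0.001 0.055  th 0.31
0.039 0.001 0.051  th 0.41
0.044 0.001 0.047  th 0.52
0.049 0.001 0.042  th 0.63
0.053 0.001 0.036  th 0.73
0.057 0.002 0.031  th 0.84
0.060 0.002 0.024  th 0.95
0.062 0.002 0.018  th 1.05
0.063 0.002 0.011  th 1.16
0.064 0.002 0.004  th 1.27
0.064 0.002 -0.002  th 1.37
0.064 0.002 -0.009  th 1.48
0.062 0.002 -0.016  th 1.59
0.060 0.002 -0.023  th 1.69
0.058 0.002 -0.029  th 1.80
```

```bash
python3 -m pendant '.027 .001 .058 0 0 0 -1;.033 .001 .055 0 0 0 -1;.039 .001 .051 0 0 0 -1;.044 .001 .047 0 0 0 -1;.049 .001 .042 0 .2 0 -1;.053 .001 .036 0 .2 0 -1;.057 .002 .031 0 .2 0 -1;.060 .002 .024 0 .2 0 -1' 30; python3 -c "
from h import *;st();snap('side','s2.png');snap('top','t2.png')"
```

```text
time: 4.3
eef_pos: [536.0, -218.6, 219.0]
eef_rot: [-0.0, 0.997, 0.012, -0.07]
contact_force: [-8.2, 1.3, 8.4]
grip_width: 8.8
{'time': 4.3, 'q': [-0.574, 0.198, 0.14, 1.63, -0.077, 0.976], 'eef_pos': [535.954, -218.593, 219.03], 'eef_rot': [-0.0, 0.997, 0.012, -0.07], 'contact_force': [-8.218, 1.305, 8.411], 'grip_width': 8.777}
```

View pics/s2.png

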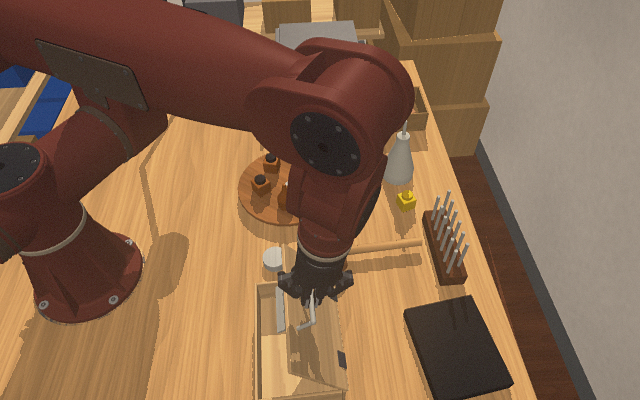

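The side view shows the lid about 1 rad open, with the bar still in the fingers near (305,315). I'll carry on along the arc.

```bash
python3 -m pendant '.062 .002 .018 0 .15 0 -1;.063 .002 .011 0 .15 0 -1;.064 .002 .004 0 .15 0 -1;.064 .002 -.002 0 .15 0 -1;.064 .002 -.009 0 .15 0 -1;.062 .002 -.016 0 .15 0 -1;.060 .002 -.023 0 .15 0 -1;.058 .002 -.029 0 .15 0 -1' 30; python3 -c "
from h import *;st();snap('side','s3.png');snap('top','t3.png')
a=cv2.imread('pics/s3.png')[200:400,220:460];b=cv2.imread('pics/t3.png')[130:330,360:600]
cv2.imwrite('pics/c3.png',cv2.resize(np.hstack([a,b]),(800,333)))"
```

```text
time: 5.4
eef_pos: [660.3, -214.7, 206.6]
eef_rot: [-0.002, 0.985, 0.012, -0.174]
contact_force: [-39.2, -2.5, 54.7]
grip_width: 8.4
{'time': 5.4, 'q': [-0.441, 0.997, 1.149, 2.04, -0.148, 1.129], 'eef_pos': [660.305, -214.74, 206.612], 'eef_rot': [-0.002, 0.985, 0.012, -0.174], 'contact_force': [-39.197, -2.466, 54.692], 'grip_width': 8.355}
```

View pics/c3.png

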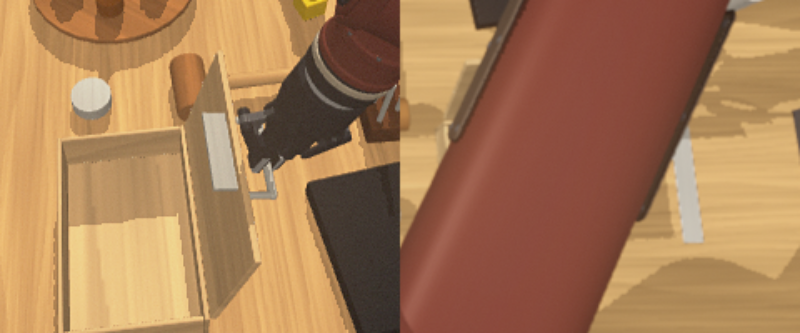

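```bash
python3 -m pendant '0 0 0 0 0 0 -.5;0 0 0 0 0 0 -.5;0 0 0 0 0 0 -.5;0.01 0 .06 0 -.3 0 -.5;0 0 .1 0 -.4 0 -.5;0 0 .12 0 -.43 0 -.5;0 0 .12 0 -.43 0 -.5;-.05 0 .12 0 -.43 0 -.5' 30; python3 -c "
from h import *;st();snap('side','s4.png')
"
```

```text
time: 6.5
eef_pos: [650.4, -214.8, 336.6]
eef_rot: [0.0, 1.0, 0.012, 0.001]
contact_force: [-0.1, 0.1, 0.2]
grip_width: 21.1
{'time': 6.5, 'q': [-0.51, 0.437, 0.648, 1.779, 0.0, 1.036], 'eef_pos': [650.42, -214.811, 336.579], 'eef_rot': [0.0, 1.0, 0.012, 0.001], 'contact_force': [-0.148, 0.114, 0.176], 'grip_width': 21.114}
```

View pics/s4.png

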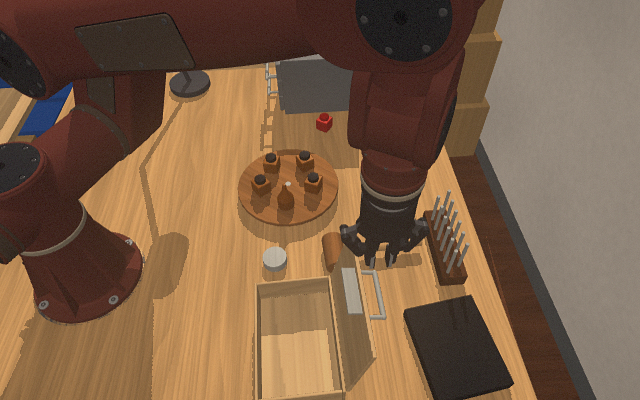

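The side view shows the lid fully back, with the bar at (370–380,272–317) and the case empty. I'll move away, verify the lid angle and measure the jars.

```bash
python3 -m pendant '-.11 .108 .02 0 0 0 0;-.11 .108 .02 0 0 0 0;-.11 .108 .02 0 0 0 0;-.11 .108 .02 0 0 0 0;-.11 .108 .02 0 0 0 0;-.11 .108 .02 0 0 0 0;-.11 .108 .02 0 0 0 0;-.11 .108 .02 0 0 0 0'; python3 -c "
from h import *
st()
for c in('top','side'):
  d=snap(c,c+'5.png')
  for l in('jar1','dropper','lid_bar'): print(c,l,[(np.round(m['position']).tolist(),round(m['p'],2)) for m in models.spot_in(c,l)])
  h=np.array([586.5,-217,75.5])
  for a in(1.7,1.8): print(c,a,*[proj(d,h+[-145*np.cos(a)+43*np.sin(a)+y*-.028,y,145*np.sin(a)+43*np.cos(a)]).round(1) for y in(-47,47)])
a=cv2.imread('pics/top5.png')[170:320,190:330];b=cv2.imread('pics/side5.png')[130:240,230:350]
c=cv2.imread('pics/top5.png')[150:290,380:540];e=cv2.imread('pics/side5.png')[240:400,250:400]
r=lambda i:cv2.resize(i,(400,300),interpolation=2)
cv2.imwrite('pics/c5.png',np.vstack([np.hstack([r(a),r(b)]),np.hstack([r(c),r(e)])]))"
```

```text
time: 7.55
eef_pos: [429.2, 2.0, 375.7]
eef_rot: [0.0, 1.0, 0.012, 0.0]
contact_force: [0.4, 0.5, -0.3]
grip_width: 42.7
{'time': 7.55, 'q': [-0.302, -0.335, -0.074, 1.832, -0.0, 1.245], 'eef_pos': [429.234, 2.008, 375.684], 'eef_rot': [0.0, 1.0, 0.012, 0.0], 'contact_force': [0.43, 0.545, -0.276], 'grip_width': 42.658}
top jar1 [([446.0, 285.0, 67.0], 0.86), ([538.0, 286.0, 69.0], 0.81), ([555.0, 204.0, 68.0], 0.69), ([796.0, 148.0, 40.0], 0.65), ([417.0, 212.0, 66.0], 0.57)]
top dropper [([478.0, 154.0, 70.0], 0.67)]
top lid_bar [([415.0, 214.0, 67.0], 0.32)]
top 1.7 [479.6 156.6] [434.6 158.6]
top 1.8 [477.5 151.4] [433.1 153.4]
side jar1 [([543.0, 284.0, 66.0], 0.83), ([449.0, 279.0, 63.0], 0.73), ([802.0, 134.0, 38.0], 0.69), ([417.0, 202.0, 64.0], 0.53), ([609.0, 481.0, 33.0], 0.49)]
side dropper [([486.0, 143.0, 67.0], 0.59)]
side lid_bar [([610.0, -241.0, 204.0], 0.59), ([564.0, 197.0, 66.0], 0.25), ([618.0, 4.0, 37.0], 0.25), ([542.0, 281.0, 68.0], 0.16)]
side 1.7 [377.  318.2] [367.9 271.1]
side 1.8 [384.3 319.3] [374.8 272.4]
```

View pics/c5.png

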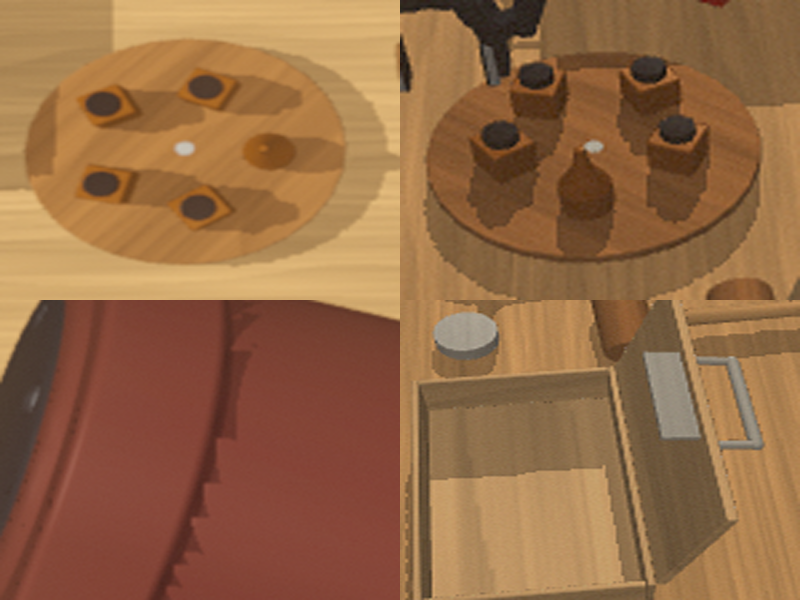

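Side crop: the bar ends at side pixels (375.6,272) and (383,317), which match the projection for 1.8 rad, so the lid is on its stop. Next I'll triangulate the caps and rectify the turntable view at body-top height to get the jar yaws.

Run:
```python
from h import *
np.set_printoptions(precision=1,suppress=True)
dt=snap('top');ds=snap('side')
g=[((226.75,221.5),(305,154.9)),((262.1,213.5),(314,176.9)),((225.4,262),(271.1,156.8)),((260,273.5),(260,178.8))]
def dark(d,p):
    u,v=map(int,np.round(p)); w=d['img'][v-9:v+10,u-9:u+10].max(2)<75
    n,l,s,c=cv2.connectedComponentsWithStats(w.astype(np.uint8)); k=1+np.argmax(s[1:,4]); return c[k]+[u-9,v-9], s[k,4]
for n,(a,b) in zip('ABCD',g):
    pa,na=dark(dt,a); pb,nb=dark(ds,b)
    C1,r1=ray(dt,*pa);C2,r2=ray(ds,*pb); l=np.linalg.lstsq(np.c_[r1,-r2],C2-C1,rcond=None)[0]
    print(n,pa,pb,na,nb,(C1+l[0]*r1+C2+l[1]*r2)/2,'err',np.linalg.norm(C1+l[0]*r1-C2-l[1]*r2), atz(dt,*a,80),atz(ds,*b,80))
# rectified at z=68, image right = -y, up = +x ; 2.5px/mm
s=2.5; W=[(340,340),(340,100),(640,100),(640,340)]
src=np.float32([proj(dt,(x,y,68)) for x,y in W]); dst=np.float32([((340-y)*s,(640-x)*s) for x,y in W])
o=cv2.warpPerspective(dt['img'],cv2.getPerspectiveTransform(src,dst),(600,750),flags=cv2.INTER_CUBIC)
cv2.imwrite('pics/rect.png',cv2.cvtColor(o[50:650],cv2.COLOR_RGB2BGR))
```

```text
A [224.8 221.8] [304.2 155.1] 40 81 [541.2 298.1  67.6] err 0.27771287541838396 [540.1 290.6  80. ] [543.6 286.2  80. ]Traceback (most recent call last):
  File "<stdin>", line 9, in <module>
  File "<stdin>", line 7, in dark
    return _wrapfunc(a, 'argmax', axis=axis, out=out, **kwds)
    return bound(*args, **kwds)
ValueError: attempt to get argmax of an empty sequence
```

```bash
cat > jars.py <<'E'
from h import *
np.set_printoptions(precision=1,suppress=True)
dt=snap('top');ds=snap('side')
def dark(d,p):
    u,v=map(int,np.round(p)); w=d['img'][v-11:v+12,u-11:u+12]
    m=(w[...,0].astype(int)-w[...,2]<38)&(w.max(2)<120)
    n,l,s,c=cv2.connectedComponentsWithStats(m.astype(np.uint8)); 
    k=min(range(1,n),key=lambda k:np.linalg.norm(c[k]-11)+(99 if s[k,4]<25 else 0)); return c[k]+[u-11,v-11], s[k,4]
def jar(p):
    "p: rough cap centre -> triangulated cap centre"
    pa,na=dark(dt,proj(dt,p)); pb,nb=dark(ds,proj(ds,p))
    C1,r1=ray(dt,*pa);C2,r2=ray(ds,*pb); l=np.linalg.lstsq(np.c_[r1,-r2],C2-C1,rcond=None)[0]
    P,Q=C1+l[0]*r1,C2+l[1]*r2
    print(pa,pb,na,nb,(P+Q)/2,'err %.1f'%np.linalg.norm(P-Q),'top@78',atz(dt,*pa,78)[:2],'side@75',atz(ds,*pb,75)[:2])
def rect(fn,s=2.5):
    W=[(360,340),(360,100),(600,100),(600,340)]
    src=np.float32([proj(dt,(x,y,68)) for x,y in W]); dst=np.float32([((340-y)*s,(600-x)*s) for x,y in W])
    o=cv2.warpPerspective(dt['img'],cv2.getPerspectiveTransform(src,dst),(600,600),flags=cv2.INTER_CUBIC)
    cv2.imwrite('pics/'+fn,cv2.cvtColor(o,cv2.COLOR_RGB2BGR))
E
python3 - <<'E'
from jars import *
for p in [(541,289,77),(556,203,77),(448,284,77),(416,208,77)]: jar(p)
rect('rect.png')
E
```

```text
[225.6 221.5] [304.2 155.1] 89 82 [541.3 295.5  70.5] err 0.2 top@78 [540.4 293.8] side@75 [541.2 290.9]
[261.3 213.2] [312.7 177.1] 75 91 [560.1 210.   70.2] err 0.2 top@78 [558.8 208.9] side@75 [560.1 205.6]
[224.9 261.4] [270.4 157.4] 93 82 [446.9 294.8  70.3] err 0.2 top@78 [446.8 293.1] side@75 [447.3 289.9]
[258.9 273.3] [259.8 179.2] 91 89 [418.5 214.6  70. ] err 0.4 top@78 [418.3 213.5] side@75 [419.4 210.1]
```

View pics/rect.png

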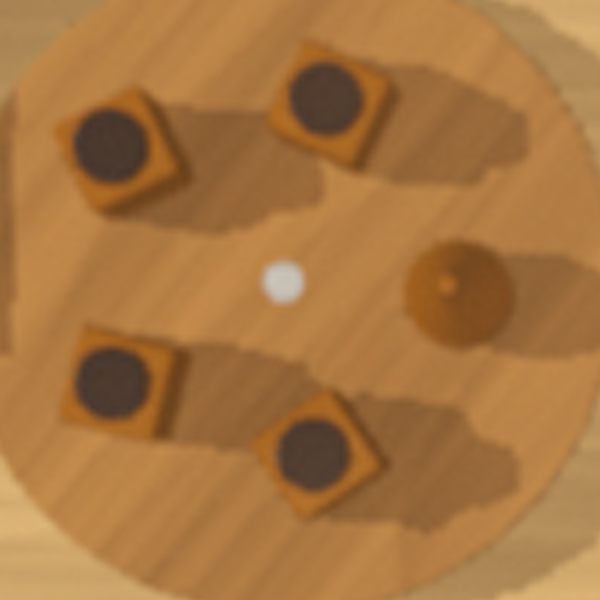

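The rectified view shows four jars with yaws (mod 90°) of about A 29°, B −28°, C −13° and D 35°. The dropper is at pixel (460,293). Jar D at (418,210) goes first.

```bash
python3 -m pendant '-.0075 .139 -.133 0 0 .56 .6;-.0075 .139 -.133 0 0 .56 .6;-.0075 .139 -.133 0 0 .56 .6;-.0075 .139 -.133 0 0 .56 .6;-.0075 .139 -.133 0 0 .56 .6;-.0075 .139 -.133 0 0 .56 .6;0 0 -.12 0 0 0 .6;0 0 -.12 0 0 0 .6' 60
python3 - <<'E'
from h import *
st()
a=snap('top')['img'][190:320,190:350];b=snap('side')['img'][110:240,220:380]
cv2.imwrite('pics/c6.png',cv2.resize(np.hstack([a,b]),(800,325),interpolation=2)[...,::-1])
E
```

```text
time: 9.15
eef_pos: [418.8, 210.1, 114.1]
eef_rot: [0.0, 0.954, 0.301, -0.001]
contact_force: [1.0, -0.2, 0.0]
grip_width: 68.5
{'time': 9.15, 'q': [0.185, -0.287, -0.515, 1.344, -0.001, 1.144], 'eef_pos': [418.771, 210.124, 114.068], 'eef_rot': [0.0, 0.954, 0.301, -0.001], 'contact_force': [0.95, -0.176, 0.02], 'grip_width': 68.462}
```

View pics/c6.png

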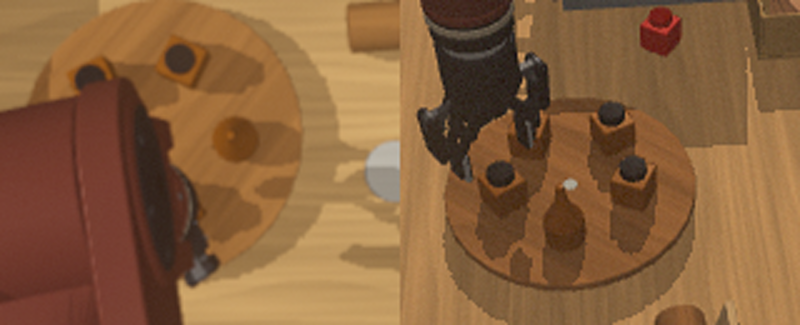

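The fingers straddle jar D's cap in the side crop: tips at (462,172) and (528,140), cap at (500,172). I'll descend and grip.

```bash
python3 -m pendant '0 0 -.08 0 0 0 .6;0 0 -.08 0 0 0 .6;0 0 -.08 0 0 0 .6;0 0 0 0 0 0 -1;0 0 0 0 0 0 -1;0 0 0 0 0 0 -1;0 0 0 0 0 0 -1;0 0 .1 0 0 0 -1' 60
```

```text
time: 10.25
eef_pos: [417.9, 209.5, 79.6]
eef_rot: [0.0, 0.954, 0.301, -0.002]
contact_force: [0.1, 0.4, 0.8]
grip_width: 39.4
```

```bash
python3 -m pendant '0 0 .22 0 0 0 -1;0 0 .22 0 0 0 -1;.033 -.202 0 0 0 -.334 -1;.033 -.202 0 0 0 -.334 -1;.033 -.202 0 0 0 -.334 -1;.033 -.202 0 0 0 -.334 -1;.033 -.202 0 0 0 -.334 -1;.033 -.202 0 0 0 -.334 -1'; python3 -m pendant '.033 -.202 0 0 0 -.334 -1;.033 -.202 0 0 0 -.334 -1;.033 -.202 0 0 0 -.334 -1;.033 -.202 0 0 0 -.334 -1;0 0 -.16 0 0 0 -1;0 0 -.16 0 0 0 -1;0 0 -.16 0 0 0 -1;0 0 0 0 0 0 -1'
python3 - <<'E'
from h import *
a=snap('top')['img'][180:290,370:530];b=snap('side')['img'][240:400,230:400]
r=lambda i:cv2.resize(i,(400,300),interpolation=2)
cv2.imwrite('pics/c7.png',np.hstack([r(a),r(b)])[...,::-1])
E
```

```text
time: 11.25
eef_pos: [468.6, -95.0, 190.8]
eef_rot: [0.0, 0.992, 0.129, -0.0]
contact_force: [0.1, -0.5, -0.5]
grip_width: 39.3
time: 12.25
eef_pos: [499.6, -293.5, 67.3]
eef_rot: [-0.002, 1.0, 0.014, -0.003]
contact_force: [-0.7, 0.8, -0.5]
grip_width: 39.4
```

View pics/c7.png

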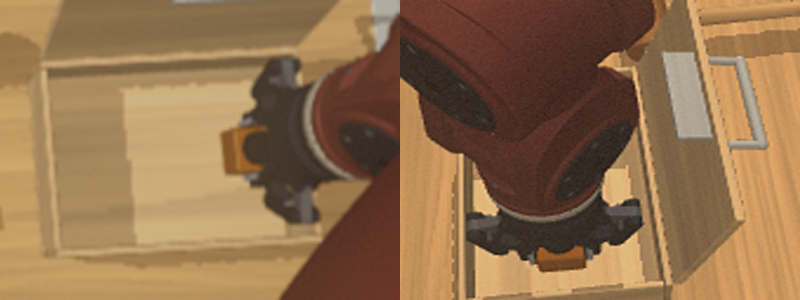

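The held jar is inside the case: top crop (245,150), side crop (562,258). I'll lower it and release.

```bash
python3 -m pendant '0 0 -.06 0 0 0 -1;0 0 -.06 0 0 0 -1;0 0 -.03 0 0 0 -1;0 0 0 0 0 0 -1;0 0 0 0 0 0 .3;0 0 0 0 0 0 .3;0 0 0 0 0 0 .3;0 0 0.001 0 0 0 .3'
```

```text
time: 13.35
eef_pos: [501.5, -295.3, 33.1]
eef_rot: [0.0, 1.0, 0.014, -0.001]
contact_force: [-0.4, 0.0, -0.3]
grip_width: 55.6
```

```bash
python3 -m pendant '0 0 .21 0 0 0 .3;0 0 .21 0 0 0 .3;0 0 .21 0 0 0 .6;.023 .199 0 0 0 -.294 .6;.023 .199 0 0 0 -.294 .6;.023 .199 0 0 0 -.294 .6;.023 .199 0 0 0 -.294 .6;.023 .199 0 0 0 -.294 .6'
python3 - <<'E'
from jars import *
st()
for p in [(541,290,77),(559,206,77),(448,290,77)]:
  try: jar(p)
  except Exception as e: print(p,e)
for c in('top','side'): print(c,[np.round(m['position']).tolist() for m in models.spot_in(c,'jar1')])
E
```

```text
time: 14.35
eef_pos: [530.3, -45.0, 190.7]
eef_rot: [-0.0, 0.993, -0.115, -0.001]
contact_force: [1.0, -1.2, 0.9]
grip_width: 68.3
{'time': 14.45, 'q': [-0.327, -0.106, -0.216, 1.462, 0.001, 1.47], 'eef_pos': [530.293, -42.459, 190.827], 'eef_rot': [-0.001, 0.994, -0.112, -0.001], 'contact_force': [0.403, -0.759, -0.119], 'grip_width': 68.282}
[225.5 221.5] [305.8 154.7] 92 318 [543.7 296.2  70.1] err 4.5 top@78 [540.4 294. ] side@75 [545.9 291.9]
[261.5 213.1] [311.7 178.7] 82 335 [559.1 209.9  64.7] err 3.7 top@78 [559.  208.5] side@75 [557.2 199.9]
[224.8 261.4] [273.5 157.9] 94 132 [451.1 296.9  64.6] err 7.7 top@78 [446.9 293.2] side@75 [455.9 287.2]
top [[537.0, 286.0, 70.0], [795.0, 150.0, 39.0], [443.0, 286.0, 65.0], [602.0, 485.0, 40.0], [553.0, 204.0, 67.0], [452.0, 8.0, 23.0]]
side [[800.0, 136.0, 39.0], [446.0, 278.0, 66.0], [501.0, -299.0, 41.0]]
```

```bash
python3 -m pendant '.023 .199 0 0 0 -.294 .6;.023 .199 0 0 0 -.294 .6;.023 .199 0 0 0 -.294 .6;.023 .199 0 0 0 -.294 .6;.023 .199 0 0 0 -.294 .6;0 0 -.15 0 0 0 .6;0 0 -.15 0 0 0 .6;0 0 0 0 0 0 .6'
python3 - <<'E'
from h import *
a=snap('top')['img'][190:320,190:350];b=snap('side')['img'][110:240,220:380]
cv2.imwrite('pics/c8.png',cv2.resize(np.hstack([a,b]),(800,325),interpolation=2)[...,::-1])
E
```

```text
time: 15.55
eef_pos: [557.3, 200.8, 112.5]
eef_rot: [0.001, 0.971, -0.241, -0.003]
contact_force: [0.1, -0.1, 0.4]
grip_width: 68.1
```

View pics/c8.png

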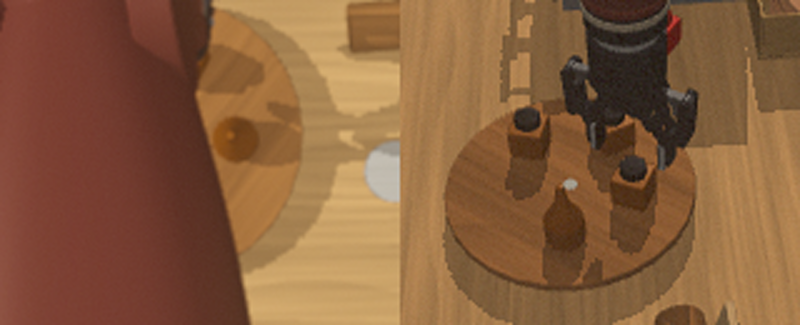

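The tips straddle jar B: (597,145) and (665,168), cap at (633,165). Gripping.

```bash
python3 -m pendant '0.002 .01 -.08 0 0 0 .6;0 0 -.08 0 0 0 .6;0 0 -.075 0 0 0 .6;0 0 0 0 0 0 -1;0 0 0 0 0 0 -1;0 0 0 0 0 0 -1;0 0 0 0 0 0 -1;0 0 .1 0 0 0 -1' 60
```

```text
time: 16.65
eef_pos: [558.1, 204.5, 80.3]
eef_rot: [0.0, 0.971, -0.24, -0.002]
contact_force: [0.8, 0.7, -1.1]
grip_width: 39.4
```

```bash
python3 -m pendant '0 0 .22 0 0 0 -1;0 0 .22 0 0 0 -1;-.026 -.199 0 0 0 .327 -1;-.026 -.199 0 0 0 .327 -1;-.026 -.199 0 0 0 .327 -1;-.026 -.199 0 0 0 .327 -1;-.026 -.199 0 0 0 .327 -1;-.026 -.199 0 0 0 .327 -1'; python3 -m pendant '-.026 -.199 0 0 0 .327 -1;-.026 -.199 0 0 0 .327 -1;-.026 -.199 0 0 0 .327 -1;0 0 -.16 0 0 0 -1;0 0 -.16 0 0 0 -1;0 0 -.16 0 0 0 -1;0 0 -.06 0 0 0 -1;0 0 0 0 0 0 -1'
```

```text
time: 17.65
eef_pos: [520.2, -95.4, 192.3]
eef_rot: [0.0, 0.998, -0.07, -0.0]
contact_force: [0.1, 0.2, -0.1]
grip_width: 39.1
time: 18.65
eef_pos: [500.7, -242.8, 56.7]
eef_rot: [-0.0, 1.0, 0.014, -0.001]
contact_force: [-0.2, 0.2, -1.0]
grip_width: 39.5
```

Still held. Lowering it and releasing, then on to jar A (541,289).

```bash
python3 -m pendant '0 0 -.06 0 0 0 -1;0 0 -.035 0 0 0 -1;0 0 -.01 0 0 0 -1;0 0 0 0 0 0 -1;0 0 0 0 0 0 .3;0 0 0 0 0 0 .3;0 0 0 0 0 0 .3;0 0 .1 0 0 0 .3' ; python3 -m pendant '0 0 .21 0 0 0 .3;0 0 .21 0 0 0 .3;0 0 .12 0 0 0 .6;.016 .2 0 0 0 .25 .6;.016 .2 0 0 0 .25 .6;.016 .2 0 0 0 .25 .6;.016 .2 0 0 0 .25 .6;.016 .2 0 0 0 .25 .6'
python3 - <<'E'
from jars import *
st()
for c in('top','side'): print(c,[(np.round(m['position']).tolist(),round(m['p'],2)) for m in models.spot_in(c,'jar1')])
E
```

```text
time: 19.65
eef_pos: [499.7, -242.0, 53.8]
eef_rot: [-0.001, 1.0, 0.014, -0.002]
contact_force: [-0.3, -0.6, 0.5]
grip_width: 55.6
time: 20.65
eef_pos: [521.0, 8.5, 190.6]
eef_rot: [0.0, 0.992, 0.124, -0.001]
contact_force: [0.9, -0.1, 0.2]
grip_width: 68.2
{'time': 20.75, 'q': [-0.231, -0.14, -0.248, 1.464, 0.0, 1.088], 'eef_pos': [520.818, 10.977, 190.579], 'eef_rot': [-0.0, 0.992, 0.126, -0.001], 'contact_force': [-0.558, -0.631, 0.213], 'grip_width': 68.299}
top [([536.0, 291.0, 68.0], 0.87), ([447.0, 286.0, 64.0], 0.79), ([794.0, 153.0, 42.0], 0.75), ([602.0, 488.0, 40.0], 0.71), ([492.0, -245.0, 55.0], 0.44)]
side [([503.0, -250.0, 45.0], 0.91), ([803.0, 135.0, 40.0], 0.87), ([612.0, 478.0, 35.0], 0.77), ([499.0, -298.0, 45.0], 0.63), ([443.0, 278.0, 64.0], 0.62)]
```

```bash
python3 -m pendant '.016 .223 0 0 0 .3 .6;.016 .223 0 0 0 .3 .6;.016 .223 0 0 0 .3 .6;.016 .223 0 0 0 .3 .6;.016 .223 0 0 0 .3 .6;0 0 -.15 0 0 0 .6;0 0 -.15 0 0 0 .6;0 0 0 0 0 0 .6'
python3 - <<'E'
from h import *
b=snap('side')['img'][110:240,220:380]
cv2.imwrite('pics/c9.png',cv2.resize(b,(640,520),interpolation=2)[...,::-1])
E
```

```text
time: 21.85
eef_pos: [539.4, 284.0, 112.2]
eef_rot: [0.0, 0.968, 0.251, -0.004]
contact_force: [-0.7, -0.4, 0.1]
grip_width: 68.4
```

View pics/c9.png

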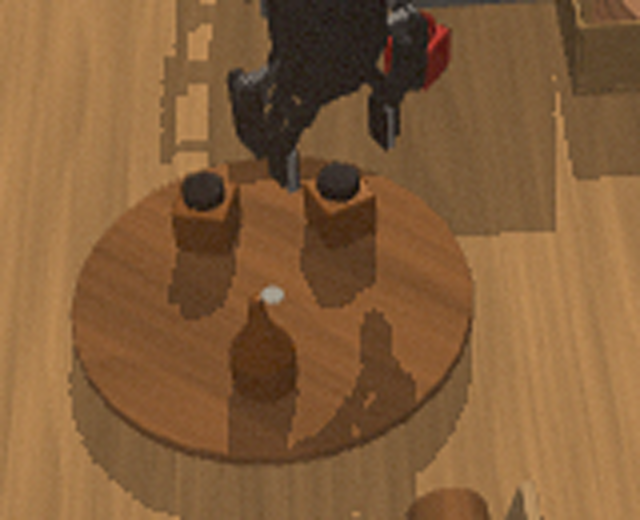

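The tips at (290,185) and (387,148) are centred on jar A's cap at (338,182). Gripping.

```bash
python3 -m pendant '0.005 .018 -.08 0 0 0 .6;0 0 -.08 0 0 0 .6;0 0 -.075 0 0 0 .6;0 0 0 0 0 0 -1;0 0 0 0 0 0 -1;0 0 0 0 0 0 -1;0 0 0 0 0 0 -1;0 0 .1 0 0 0 -1' 60
```

```text
time: 22.9
eef_pos: [540.9, 289.8, 80.3]
eef_rot: [0.0, 0.968, 0.252, -0.003]
contact_force: [0.1, -0.5, -0.7]
grip_width: 39.1
```

```bash
python3 -m pendant '0 0 .22 0 0 0 -1;0 0 .22 0 0 0 -1;-.0174 -.193 0 0 0 -.276 -1;-.0174 -.193 0 0 0 -.276 -1;-.0174 -.193 0 0 0 -.276 -1;-.0174 -.193 0 0 0 -.276 -1;-.0174 -.193 0 0 0 -.276 -1;-.0174 -.193 0 0 0 -.276 -1'; python3 -m pendant '-.0174 -.193 0 0 0 -.276 -1;-.0174 -.193 0 0 0 -.276 -1;-.0174 -.193 0 0 0 -.276 -1;-.0174 -.193 0 0 0 -.276 -1;0 0 -.16 0 0 0 -1;0 0 -.16 0 0 0 -1;0 0 -.16 0 0 0 -1;0 0 0 0 0 0 -1'
```

```text
time: 23.9
eef_pos: [516.0, -0.8, 192.3]
eef_rot: [0.0, 0.994, 0.109, -0.0]
contact_force: [0.6, 1.0, -1.0]
grip_width: 39.1
time: 24.9
eef_pos: [496.8, -190.9, 69.2]
eef_rot: [-0.002, 1.0, 0.013, -0.003]
contact_force: [0.2, -0.1, -0.5]
grip_width: 39.2
```

```bash
python3 -m pendant '0 0 -.09 0 0 0 -1;0 0 -.055 0 0 0 -1;0 0 -.01 0 0 0 -1;0 0 0 0 0 0 -1;0 0 0 0 0 0 .3;0 0 0 0 0 0 .3;0 0 0 0 0 0 .3;0 0 .1 0 0 0 .3' ; python3 -m pendant '0 0 .21 0 0 0 .3;0 0 .21 0 0 0 .3;0 0 .12 0 0 0 .6;-.019 .192 0 0 0 -.146 .6;-.019 .192 0 0 0 -.146 .6;-.019 .192 0 0 0 -.146 .6;-.019 .192 0 0 0 -.146 .6;-.019 .192 0 0 0 -.146 .6'
python3 - <<'E'
from jars import *
st()
for c in('top','side'): print(c,[(np.round(m['position']).tolist(),round(m['p'],2)) for m in models.spot_in(c,'jar1')])
E
```

```text
time: 25.9
eef_pos: [497.5, -191.4, 56.7]
eef_rot: [-0.001, 1.0, 0.013, -0.002]
contact_force: [0.3, -0.5, -0.4]
grip_width: 55.5
time: 26.9
eef_pos: [474.7, 49.2, 193.3]
eef_rot: [-0.0, 0.999, -0.051, -0.0]
contact_force: [1.6, -0.6, 0.6]
grip_width: 68.3
{'time': 27.0, 'q': [-0.168, -0.278, -0.365, 1.486, 0.001, 1.5], 'eef_pos': [474.275, 51.327, 193.4], 'eef_rot': [-0.001, 0.999, -0.048, -0.001], 'contact_force': [0.77, -0.07, -0.209], 'grip_width': 68.125}
top [([496.0, -232.0, 44.0], 0.87), ([494.0, -182.0, 46.0], 0.85), ([793.0, 148.0, 38.0], 0.83), ([498.0, -283.0, 40.0], 0.74), ([602.0, 485.0, 39.0], 0.7), ([609.0, -232.0, 203.0], 0.65), ([445.0, 288.0, 65.0], 0.63)]
side [([799.0, 138.0, 42.0], 0.91), ([499.0, -297.0, 41.0], 0.88), ([501.0, -197.0, 44.0], 0.86), ([502.0, -250.0, 44.0], 0.77), ([609.0, 477.0, 36.0], 0.72)]
```

```bash
python3 -m pendant '-.0218 .19 0 0 0 -.15 .6;-.0218 .19 0 0 0 -.15 .6;-.0218 .19 0 0 0 -.15 .6;-.0218 .19 0 0 0 -.15 .6;-.0218 .19 0 0 0 -.15 .6;0 0 -.15 0 0 0 .6;0 0 -.15 0 0 0 .6;0 0 0 0 0 0 .6'
python3 - <<'E'
from h import *
b=snap('side')['img'][110:240,220:380]
cv2.imwrite('pics/c10.png',cv2.resize(b,(640,520),interpolation=2)[...,::-1])
E
```

```text
time: 28.1
eef_pos: [446.4, 283.6, 115.3]
eef_rot: [0.001, 0.993, -0.116, -0.003]
contact_force: [0.3, 0.8, 0.4]
grip_width: 68.3
```

View pics/c10.png

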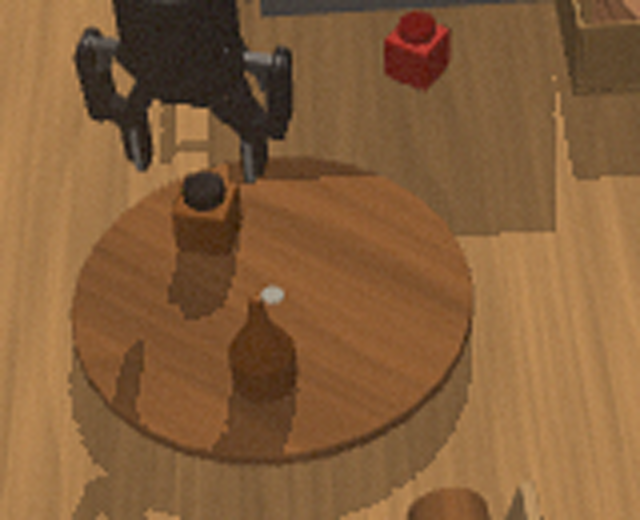

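The tips at (140,165) and (255,180) are centred on the last jar's cap at (203,190). Gripping.

```bash
python3 -m pendant '0.002 .018 -.08 0 0 0 .6;0 0 -.08 0 0 0 .6;0 0 -.085 0 0 0 .6;0 0 0 0 0 0 -1;0 0 0 0 0 0 -1;0 0 0 0 0 0 -1;0 0 0 0 0 0 -1;0 0 .1 0 0 0 -1' 60
```

```text
time: 29.15
eef_pos: [447.4, 289.3, 81.4]
eef_rot: [0.0, 0.993, -0.116, -0.002]
contact_force: [1.3, -0.4, -0.2]
grip_width: 39.2
```

```bash
python3 -m pendant '0 0 .22 0 0 0 -1;0 0 .22 0 0 0 -1;.0216 -.191 0 0 0 .166 -1;.0216 -.191 0 0 0 .166 -1;.0216 -.191 0 0 0 .166 -1;.0216 -.191 0 0 0 .166 -1;.0216 -.191 0 0 0 .166 -1;.0216 -.191 0 0 0 .166 -1'; python3 -m pendant '.0216 -.191 0 0 0 .166 -1;.0216 -.191 0 0 0 .166 -1;.0216 -.191 0 0 0 .166 -1;0 0 0 0 0 0 -1;0 0 -.16 0 0 0 -1;0 0 -.16 0 0 0 -1;0 0 -.16 0 0 0 -1;0 0 0 0 0 0 -1'
```

```text
time: 30.15
eef_pos: [480.8, 1.6, 192.6]
eef_rot: [0.0, 1.0, -0.028, -0.0]
contact_force: [0.2, 0.4, 0.4]
grip_width: 39.4
time: 31.15
eef_pos: [494.8, -138.1, 69.4]
eef_rot: [-0.001, 1.0, 0.015, -0.003]
contact_force: [0.1, 0.9, -0.4]
grip_width: 39.1
```

```bash
python3 -m pendant '0 0 -.09 0 0 0 -1;0 0 -.055 0 0 0 -1;0 0 -.01 0 0 0 -1;0 0 0 0 0 0 -1;0 0 0 0 0 0 .3;0 0 0 0 0 0 .3;0 0 0 0 0 0 .3;0 0 .1 0 0 0 .3' ; python3 -m pendant '0 0 .22 0 0 0 .3;0 0 .22 0 0 0 .3;0 0 .22 0 0 0 -.5;0 .15 .1 0 0 0 -.5;0 .2 .1 0 0 0 -.5;0 .2 .1 0 0 0 -.5;0 .2 .1 0 0 0 -.5;0 0 0 0 0 0 -.5'
python3 - <<'E'
from h import *
st()
a=snap('top','t11.png')['img'][130:290,370:530];b=snap('side','s11.png')['img'][240:400,230:400]
r=lambda i:cv2.resize(i,(400,400),interpolation=2)
cv2.imwrite('pics/c11.png',np.hstack([r(a),r(b)])[...,::-1])
for c in('top','side'):
  for l in('jar1','lid_bar'):print(c,[(np.round(m['position']).tolist(),round(m['p'],2)) for m in models.spot_in(c,l)])
E
```

```text
time: 32.15
eef_pos: [495.4, -139.2, 56.6]
eef_rot: [-0.001, 1.0, 0.015, -0.002]
contact_force: [0.7, 0.2, 0.8]
grip_width: 55.9
time: 33.15
eef_pos: [497.2, 50.2, 325.4]
eef_rot: [0.0, 1.0, 0.017, 0.001]
contact_force: [0.3, -0.3, -0.4]
grip_width: 21.6
{'time': 33.15, 'q': [-0.162, -0.17, -0.03, 1.709, 0.0, 1.375], 'eef_pos': [497.199, 50.198, 325.441], 'eef_rot': [0.0, 1.0, 0.017, 0.001], 'contact_force': [0.306, -0.284, -0.404], 'grip_width': 21.623}
top [([496.0, -288.0, 43.0], 0.66), ([602.0, 485.0, 37.0], 0.58)]
top [([611.0, -301.0, 200.0], 0.29)]
side [([499.0, -148.0, 42.0], 0.77), ([504.0, -251.0, 43.0], 0.76), ([803.0, 136.0, 37.0], 0.69), ([500.0, -195.0, 44.0], 0.68), ([612.0, 482.0, 36.0], 0.59)]
side [([612.0, -241.0, 203.0], 0.75)]
```

View pics/c11.png

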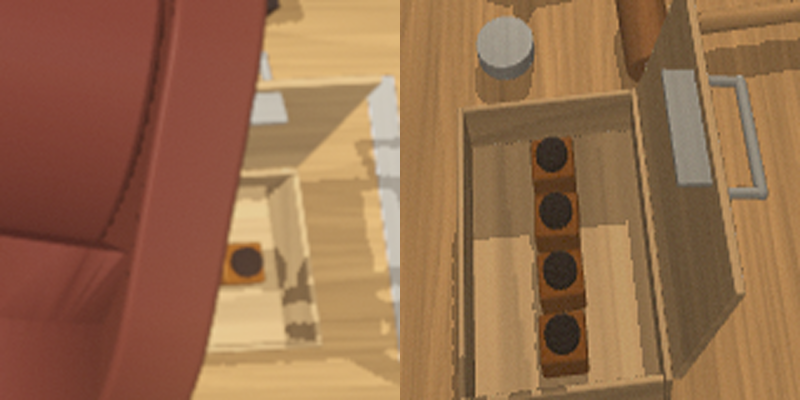

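Side crop: four jars in a row in the case at (552,155), (556,212), (560,270) and (562,335), clear of the front wall. The mallet and tin are in place. I'll return to the bar.

```bash
python3 -m pendant '.095 -.1514 .007 0 0 0 -.4;.095 -.1514 .007 0 0 0 -.4;.095 -.1514 .007 0 0 0 -.4;.095 -.1514 .007 0 0 0 -.4;.095 -.1514 .007 0 0 0 -.4;.095 -.1514 .007 0 0 0 -.4;.095 -.1514 .007 0 0 0 -.4;0 0 0 0 0 0 -.4'
```

```text
time: 34.45
eef_pos: [663.2, -221.6, 331.1]
eef_rot: [-0.001, 1.0, 0.012, -0.003]
contact_force: [-0.3, 0.8, -1.2]
grip_width: 25.6
```

```bash
python3 -m pendant '0 0 0 0 0 0 -.4;0 0 -.12 0 .43 0 -.4;0 0 -.12 0 .43 0 -.4;0 0 -.12 0 .43 0 -.4;0 0 0 0 0 0 -.4;0 0 0 0 0 0 -.4;0 0 0 0 0 0 -.4;0 0 0 0 0 0 -.4'
```

```text
time: 35.45
eef_pos: [663.2, -217.7, 247.8]
eef_rot: [-0.001, 0.994, 0.014, -0.111]
contact_force: [-0.2, -0.7, -0.9]
grip_width: 25.6
```

```bash
python3 -m pendant '-.004 0 -.055 0 .25 0 -.4;-.004 0 -.055 0 .25 0 -.4;-.003 0 -.055 0 .22 0 -.4;0 0 0 0 0 0 -.4;0 0 0 0 0 0 -1;0 0 0 0 0 0 -1;0 0 0 0 0 0 -1;0 0 0 0 0 0 -1' 30
```

```text
time: 36.45
eef_pos: [659.4, -217.7, 205.9]
eef_rot: [-0.002, 0.985, 0.014, -0.175]
contact_force: [-7.8, 0.8, -3.6]
grip_width: 8.8
```

```bash
python3 -m pendant '-.058 -.002 .029 0 -.15 0 -1;-.060 -.002 .023 0 -.15 0 -1;-.062 -.002 .016 0 -.15 0 -1;-.064 -.002 .009 0 -.15 0 -1;-.064 -.002 .002 0 -.15 0 -1;-.064 -.002 -.004 0 -.15 0 -1;-.063 -.002 -.011 0 -.15 0 -1;-.062 -.002 -.018 0 -.15 0 -1' 30; python3 -m pendant '-.060 -.002 -.024 0 -.2 0 -1;-.057 -.002 -.031 0 -.2 0 -1;-.053 -.001 -.036 0 -.2 0 -1;-.049 -.001 -.042 0 -.2 0 -1;-.044 -.001 -.047 0 0 0 -1;-.039 -.001 -.051 0 0 0 -1;0 0 0 0 0 0 -1;0 0 0 0 0 0 -1' 30
```

```text
time: 37.45
eef_pos: [536.5, -221.8, 218.1]
eef_rot: [0.0, 0.998, 0.015, -0.068]
contact_force: [3.6, -0.7, -0.5]
grip_width: 8.6
time: 38.45
eef_pos: [460.1, -224.2, 159.3]
eef_rot: [0.001, 1.0, 0.014, -0.001]
contact_force: [-6.7, -3.6, 0.8]
grip_width: 8.7
```

```bash
python3 -m pendant '-.033 0.003 -.055 0 0 0 -1;-.027 0.003 -.058 0 0 0 -1;-.010 0.003 -.027 0 0 0 -1;-.008 0 -.026 0 0 0 -1;0 0 0 0 0 0 -1;0 0 0 0 0 0 -1;0 0 0 0 0 0 -1;0 0 0 0 0 0 -1' 30
```

```text
time: 39.45
eef_pos: [440.9, -224.6, 118.4]
eef_rot: [0.004, 1.0, 0.014, -0.001]
contact_force: [-7.6, -15.5, 0.2]
grip_width: 8.7
```

```bash
python3 -m pendant '0 -.006 -.016 0 0 0 -1;0 0 0 0 0 0 -1;0 0 0 0 0 0 -1;0 0 0 0 0 0 -1;0 0 0 0 0 0 -1;0 0 0 0 0 0 -1;0 0 0 0 0 0 -1;0 0 0 0 0 0 -1' 30
```

```text
time: 40.45
eef_pos: [440.2, -224.8, 115.3]
eef_rot: [0.003, 1.0, 0.014, -0.002]
contact_force: [-15.8, -6.0, 14.3]
grip_width: 8.8
```

```bash
python3 -m pendant '.006 0 -.016 0 0 0 -1;0 0 0 0 0 0 -1;0 0 0 0 0 0 -1;0 0 0 0 0 0 -1;0 0 0 0 0 0 -1;0 0 0 0 0 0 -1;0 0 0 0 0 0 -1;0 0 0 0 0 0 -1' 30
python3 - <<'E'
from h import *
dt=snap('top','t12.png');ds=snap('side','s12.png')
for n,d in(('top',dt),('side',ds)):
  h=np.array([586.5,-217,75.5])
  for a in(0,.03,.06): print(n,a,*[proj(d,h+[-170*np.cos(a)+8*np.sin(a)-y*.028,y,170*np.sin(a)+8*np.cos(a)]).round(1) for y in(-125,125)],*[proj(d,h+[-145*np.cos(a)+43*np.sin(a)-y*.028,y,145*np.sin(a)+43*np.cos(a)]).round(1) for y in(-50,50)])
E
```

```text
time: 41.45
eef_pos: [440.4, -225.1, 113.8]
eef_rot: [0.004, 1.0, 0.014, -0.004]
contact_force: [-33.8, 0.1, 41.4]
grip_width: 8.8
top 0 [499.8 268.1] [391.4 273.2] [472.3 258.1] [427.5 260.2]
top 0.03 [500.8 267.9] [391.8 273.1] [473.1 257.4] [428.  259.5]
top 0.06 [501.8 267.7] [392.2 272.9] [473.8 256.7] [428.5 258.8]
side 0 [253.7 398.5] [253.7 278.2] [264.5 349.9] [263.7 301.2]
side 0.03 [253.5 397.6] [253.6 277. ] [264.9 348.9] [264.1 300.2]
side 0.06 [253.4 396.8] [253.5 275.8] [265.5 348. ] [264.6 299.2]
```

Contact is solid now (41 N), so the lid is on the case. I'll release, retreat and look.

```bash
python3 -m pendant '0 0 .012 0 0 0 -1;0 0 0 0 0 0 -.3;0 0 0 0 0 0 -.3;0 0 0 0 0 0 -.3;0 0 .15 0 0 0 -.3;0 0 .2 0 0 0 -.3;0 0 .2 0 0 0 -.3;-.05 .1 .2 0 0 0 -.3'; python3 -m pendant '-.05 .2 .05 0 0 0 -.3;-.05 .2 .05 0 0 0 -.3;-.02 .2 .05 0 0 0 -.3;0 .2 .05 0 0 0 -.3;0 .2 .05 0 0 0 -.3;0 0 0 0 0 0 -.3;0 0 0 0 0 0 -.3;0 0 0 0 0 0 -.3'
python3 - <<'E'
from h import *
st()
a=snap('top','t13.png')['img'][180:290,370:520];b=snap('side','s13.png')['img'][265:400,235:385]
cv2.imwrite('pics/c13.png',np.vstack([cv2.resize(a,(410,300),interpolation=2),cv2.resize(b,(410,300)if 0 else (410,300),interpolation=2)])[...,::-1] if 0 else np.hstack([cv2.resize(a,(400,400*110//150),interpolation=2)[:290],cv2.resize(b,(400,360),interpolation=2)[:290]])[...,::-1])
full=cv2.resize(snap('side')['img'][:,200:520],(400,500))
bb=cv2.resize(b,(400,360),interpolation=2)
o=np.zeros((600,800,3),np.uint8); o[:360,:400]=bb; o[360:,:400]=cv2.resize(a,(400,240),interpolation=2); o[:500,400:]=full
cv2.imwrite('pics/c13.png',o[...,::-1])
for c in('top','side'):
  for l in('jar1','lid_bar','dropper','mallet','tin'):print(c,l,[(np.round(m['position']).tolist(),round(m['p'],2)) for m in models.spot_in(c,l)])
E
```

```text
time: 42.55
eef_pos: [429.8, -197.9, 299.9]
eef_rot: [-0.0, 1.0, 0.014, -0.001]
contact_force: [0.5, -0.1, 1.0]
grip_width: 30.0
time: 43.55
eef_pos: [399.7, 51.5, 360.7]
eef_rot: [0.0, 1.0, 0.014, -0.002]
contact_force: [0.0, -1.2, 0.1]
grip_width: 29.8
{'time': 43.55, 'q': [-0.199, -0.423, -0.17, 1.828, -0.001, 1.345], 'eef_pos': [399.726, 51.538, 360.727], 'eef_rot': [0.0, 1.0, 0.014, -0.002], 'contact_force': [0.048, -1.193, 0.13], 'grip_width': 29.818}
top jar1 [([603.0, 485.0, 37.0], 0.83), ([796.0, 150.0, 40.0], 0.6)]
top lid_bar [([564.0, -228.0, 83.0], 0.66)]
top dropper [([559.0, -235.0, 81.0], 0.68)]
top mallet [([637.0, 9.0, 37.0], 0.59), ([564.0, -233.0, 83.0], 0.4)]
top tin []
side jar1 [([610.0, 482.0, 29.0], 0.79), ([802.0, 136.0, 38.0], 0.65), ([500.0, -240.0, 79.0], 0.3)]
side lid_bar [([453.0, -2.0, 24.0], 0.71), ([503.0, -239.0, 81.0], 0.61)]
side dropper [([484.0, 150.0, 67.0], 0.73)]
side mallet [([617.0, 2.0, 38.0], 0.97)]
side tin [([451.0, -2.0, 21.0], 0.84)]
```

View pics/c13.png

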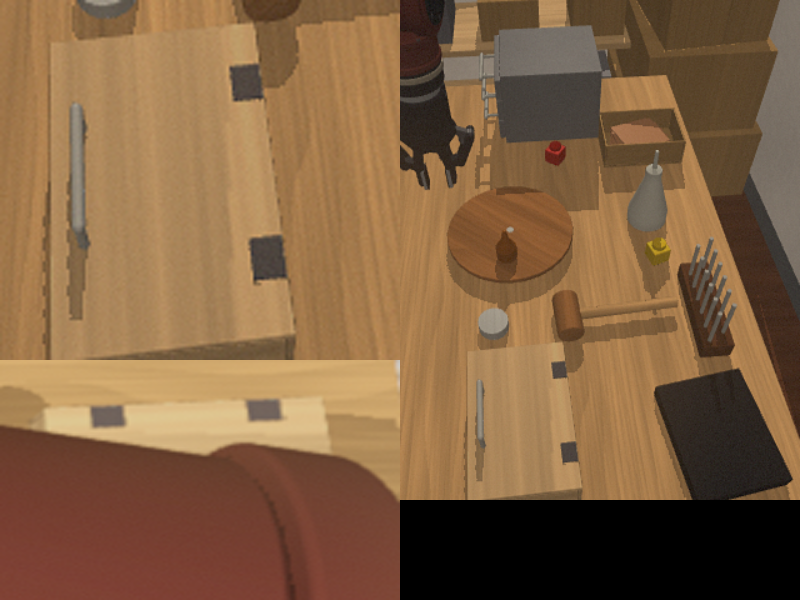

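The side view shows the lid shut: bar ends at side pixels (263.5,304) and (264.6,352), at or below the shut prediction. Only the dropper is on the turntable. I'll check the lid's height by touch and press it beyond the bar's end, at (430,−145).

```bash
python3 -m pendant '.015 -.0985 -.11 0 0 0 -1;.015 -.0985 -.11 0 0 0 -1;.015 -.0985 -.11 0 0 0 -1;.015 -.0985 -.11 0 0 0 -1;.015 -.0985 -.11 0 0 0 -1;.015 -.0985 -.11 0 0 0 -1;.015 -.0985 -.11 0 0 0 -1;.015 -.0985 -.11 0 0 0 -1' 30;  python3 -m pendant '0 0 -.06 0 0 0 -1;0 0 -.05 0 0 0 -1;0 0 -.03 0 0 0 -1;0 0 -.01 0 0 0 -1;0 0 0 0 0 0 -1;0 0 0 0 0 0 -1;0 0 0 0 0 0 -1;0 0 0 0 0 0 -1'
```

```text
time: 45.2
eef_pos: [429.7, -145.4, 140.3]
eef_rot: [0.0, 1.0, 0.015, -0.001]
contact_force: [0.4, -0.1, 0.1]
grip_width: -0.1
time: 46.2
eef_pos: [429.8, -144.7, 103.8]
eef_rot: [0.0, 1.0, 0.015, -0.001]
contact_force: [-0.2, -0.7, -0.6]
grip_width: 0.1
```

```bash
python3 -m pendant '0 0 -.006 0 0 0 -1;0 0 -.006 0 0 0 -1;0 0 0 0 0 0 -1;0 0 0 0 0 0 -1;0 0 0 0 0 0 -1;0 0 0 0 0 0 -1;0 0 0 0 0 0 -1;0 0 0 0 0 0 -1';  python3 -m pendant '0 0 -.006 0 0 0 -1;0 0 -.006 0 0 0 -1;0 0 0 0 0 0 -1;0 0 0 0 0 0 -1;0 0 0 0 0 0 -1;0 0 0 0 0 0 -1;0 0 0 0 0 0 -1;0 0 0 0 0 0 -1'
```

```text
time: 47.2
eef_pos: [429.7, -144.6, 100.6]
eef_rot: [0.0, 1.0, 0.015, -0.001]
contact_force: [-0.1, -0.6, -0.6]
grip_width: -0.3
time: 48.2
eef_pos: [429.9, -144.7, 100.3]
eef_rot: [0.001, 1.0, 0.015, -0.001]
contact_force: [-10.6, 5.4, 25.7]
grip_width: 0.4
```

Contact came at a tip height of 83.3–83.5 mm, and the lid's top when shut should be 83.5 mm. It took 26 N without moving, so the lid is fully shut. I'll retreat and hand in.

```bash
python3 -m pendant '0 0 .1 0 0 0 -1;0 0 .2 0 0 0 -1;0 0 .2 0 0 0 -1;0 0 .2 0 0 0 -1;0 0 0 0 0 0 -1;0 0 0 0 0 0 -1;0 0 0 0 0 0 -1;0 0 0 0 0 0 -1'
python3 - <<'E'
from h import *
st(); print(ticket.finish_job())
E
```

```text
time: 49.2
eef_pos: [429.3, -144.3, 271.6]
eef_rot: [-0.0, 1.0, 0.015, -0.002]
contact_force: [-0.1, -0.3, 0.2]
grip_width: 0.4
{'time': 49.2, 'q': [-0.613, -0.334, -0.268, 1.641, -0.002, 0.928], 'eef_pos': [429.288, -144.334, 271.603], 'eef_rot': [-0.0, 1.0, 0.015, -0.002], 'contact_force': [-0.059, -0.252, 0.218], 'grip_width': 0.439}
the job is handed in; nothing more can be done
None
```

The job is done and was handed in at 49.2 s. I opened the lid to its stop by the bar and put the four amber jars in a row in the case. I then swung the lid shut and pressed it down.

**What the last checks showed:**
- **Lid:** a fingertip touched its top at about 83.4 mm, against 83.5 mm when shut. It held under 26 N. I did not see the tab itself; I take it to be behind the rim because the lid is at its shut height.
- **Jars:** before closing, the side view showed all four upright in the case and clear of the front wall.
- **Left alone:** afterwards the side view showed only the dropper standing on the turntable. The mallet, the tin and the red and yellow look-alikes looked undisturbed.

**What disagreed:**
- My two-view triangulation put the jar caps about 7 mm lower than the stated heights. My jar positions also differed by a few mm from the networks' values. The grips tolerated this.
- The wrist read up to about 67 N as the lid met its stop and about 53 N as it was pressed shut. Both are under the 120 N limit. I took these forces to be on the fingers gripping the bar rather than on the gripper's body (limit 40 N), but I could not check that.

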